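# Box two porcelain balls between twin bowls for the kiln

## Task

Load the bisque firing: take the two loose porcelain balls off the sloping ware board without letting either roll off onto the table or the mat, and lower both gently into the open bowl on the round kiln shelf. Then close that bowl with its same-sized twin from the cork mat, lowered gently mouth-down so that rim sits on rim all round. Leave the bowl where it stands, and do not disturb the smaller bowl, the loose kiln post, the lidded jar or the bottle.

Things in the scene. Friction and masses are not known exactly. Their poses are not given: they have to be found in the camera images.
- ball_a_center (a point): First smooth plain white ball, 36 mm diameter, about 55 g, that rolls freely; at the start it leans against the lip at the low edge of the sloping board, its centre about 35 mm above the table. The point is its centre.
- ball_b_center (a point): Second, identical smooth plain white ball, 36 mm diameter, about 55 g, that rolls freely; at the start it leans against the lip at the low edge of the sloping board, its centre about 35 mm above the table. The point is its centre.
- ball_a: the first ball itself (its frame turns as it rolls: use the centre point)
- ball_b: the second ball itself (use the centre point)
- board: fixed plywood ware board, 125 mm (x) by 220 mm (y), sloping 0.10 rad: low at its -x edge, rising to +x. Along the whole low edge, along the board's y, runs a lip 12 mm high and 10 mm thick on which both balls lean, side by side, 70 mm or more between centres; the ends are open. The origin is on the table under the board's middle; z up. The board's surface is about 20 mm above the table at the middle and 15 mm at the lip; the lip's top is about 26 mm above the table.
- bowl: the open white bowl, standing upright on the kiln shelf, loose, about 0.25 kg. Origin at the centre of its foot's underside, z up. Solid round foot 48 mm in diameter and 22 mm high; above it a bowl 45 mm high whose outside widens from 104 mm to 130 mm at the rim; wall 6 mm. Inner floor flat, 28 mm above the origin, about 92 mm across; rim 67 mm above the origin, 118 mm across inside.
- bowl_rim (a point): centre of the mouth of the open bowl, in the plane of its rim, 67 mm above its origin; z up along its axis
- cover: the twin bowl, of exactly the same shape and size, 130 mm across the rim, lying mouth-down and loose on the cork mat, about 0.25 kg. Origin at the centre of its mouth, in the plane of the rim (now underneath); z up. Its foot, 48 mm in diameter, is now on top, from 45 mm to 67 mm above the origin, and is what to grip.
- small_bowl: bystander: a smaller bowl of the same form, 98 mm across the rim and 50 mm high, mouth-down on the same mat beside the twin, about 140 mm between centres; which of them is nearer the robot varies. Origin at the centre of its mouth. Does not match; leave it.
- kiln_shelf: fixed round cream kiln shelf, 260 mm in diameter, 15 mm thick, origin at the centre of its underside. Two fixed round posts, 26 mm in diameter and 85 mm tall above the shelf, stand on it 100 mm from its centre, at 60 and 180 degrees from its x axis.
- loose_post: bystander: a loose round kiln post, 26 mm in diameter and 85 mm tall, standing on the kiln shelf about 100 mm from its centre. Origin at the centre of its foot. Leave it standing.
- mat: fixed thin cork mat, 300 mm (x) by 160 mm (y), 6 mm thick, on which the two mouth-down bowls lie; origin at the centre of its underside
- jar: bystander: yellow lidded jar, 100 mm in diameter, 113 mm tall, on the table beyond the work. Origin at the centre of its underside. Leave it.
- glaze_bottle: bystander: white plastic bottle, 56 mm in diameter, 160 mm tall, on the table beyond the work. Origin at the centre of its underside. Leave it.

How it is judged:
By the outcome, as a careful person would: the job done as asked, in the order asked, and still so for the second after the job is handed in, with the robot touching nothing.
It also fails if it takes over 72 s, if anything falls off the work surface, if the arm or the gripper's body presses on something with over 40 N, if the wrist force passes 120 N, or if a joint passes its speed limit or range.

## Robot

A 7-joint arm with a two-finger parallel gripper is mounted at the origin on the work surface. World frame = base frame: x ahead of the robot, y to its left, z up, the work surface at z = 0. Lengths are in m, angles in rad, forces in N, time in s.
With the tool pointing down it reaches from about 0.425 to 0.925 m from the base axis. Payload 6.8 kg.
Tool frame: the origin (TCP) lies on the mounting face of the last link; the fingertips stand 173 mm ahead of it and the grasp point (between the pads) lies 155 mm ahead of it; y points along the fingers, x is the direction in which the jaws open and shut, and the axes are right-handed (so a half turn about y gives the same grasp; the last joint's range is limited). The gripper opens to 85 mm and grips with 20 to 120 N. Pads are 22 mm wide; open, the fingers measure 114 mm over their backs; the gripper's body (76 mm by 85 mm) begins 54 mm behind the grasp point. The pads swing forward as they close: fully open they stand 13 mm farther back than shut.
Start: joints at [0.995, 0.477, 0.022, 1.555, -0.011, 1.109, -0.083], TCP at [0.304, -0.602, 0.405] pointing down, gripper open.
Joint ranges: [-2.96, 2.96], [-0.34, 2.1], [-1.41, 1.46], [0.24, 2.44], [-1.37, 4.51], [0.17, 1.92], [-2.96, 2.96]. Speed limits (rad/s): [2.39, 2.39, 3.14, 3.14, 3.14, 3.14, 3.14].

## Interface

Orientations are given as a rotation vector (axis times angle).
In Python, from bench import r gives the robot as it stands.
- The arm moves only by the tool step_arm, never from a script. Its arguments are lists of equal length, an entry for each row: "xyz": the shift along the tool's x, y, z scaled (see below), a list of three; "rotation": the turn, a rotation vector about the tool's x, y, z scaled (see below), a list of three. A call has 1 to 20 rows; each row is the pose to reach, as a shift and turn from the pose measured when the call began, along the tool's axes at that moment; what a row does not reach only later rows make up. The controller multiplies each number of a shift by 30 cm and each number of a turn by 90 degrees. A row lasts 1/8 s, in which the tool goes at most 62.5 mm and 10.7 degrees, less where a joint would pass 70% of its speed; a pose out of reach is approached as far as the arm can. A call with a number of a shift or a turn outside -1 to 1 is refused whole. A call with a gripper value outside its range is refused whole. "grip" is the closure, from 0 (fully open) to 1 (shut), set as the call begins (left out, the last holds). The fingers move at their own pace and stop on an object; "force" is the grip in N (left out, the last holds). Time passes only in rows, so rows that repeat a pose let the fingers close. It gives the time, the measured TCP pose, the force and the opening at its end, in the units of the state.
- r.get_obs(): the state, without advancing time (a new reading comes with each control period).
- r.grab_frame(name): name is "scene" or "top" or "wrist"; returns a dict with "pixels" (480x640x3 uint8, red, green, blue), "fx", "fy", "cx", "cy" (pixels), "dist_coeffs" ([k1, k2, p1, p2, k3] as OpenCV has them; the pictures are not rectified), "position" and "attitude" of the camera in the world; the wrist camera has in their place "mount" (4x4, takes a point from camera to tool coordinates, whose origin is the TCP and whose axes are the tool frame's). Camera axes: x right, y down, z forward; pixel columns grow to the right and rows downward; lengths in m; the calibration is good to about 2 mm. A picture is of the moment at which its call begins: read the wrist's pose just before it. There is no depth.
- r.hand_in(): hands the job in, once; it reports no verdict.
The state is a dict: "clock": time; "joints": joint angles; "qvel": joint speeds; "tau": joint torques, N m; "tcp_pos": TCP position; "orientation": TCP orientation; "contact_force": force on the tool from outside, world axes, zero at the start; "moment": the same for the moment, N m; "grip_width": finger opening in m.
Only numpy, scipy, OpenCV 4.12 (cv2) and the standard library are available. Lean on these libraries where they do the work, as an engineer would, in place of code of your own. Each camera call takes 0.05 s, during which the arm holds its last target.

## Working session

There is one attempt and no reset: what is moved stays moved. The work goes in short steps, Python scripts to look and compute and a tool call to move; the robot and the scene stay as the last step left them, time stands still between calls to the robot, and variables do not carry over. Pictures are saved under pics/ and viewed, and the job is handed in when it is done.

Besides the shell and the picture viewer there is one more tool, called after ">>>" as name(argument=value, ...) on one line, values as JSON. step_arm: Moves the arm, as the interface text tells. Its arguments: {"type":"object","properties":{"xyz":{"type":"array"},"rotation":{"type":"array"},"grip":{"type":"number"},"force":{"type":"number"}},"required":["xyz","rotation"]}

```bash
ls; mkdir -p pics
cat > h.py <<'E'
import numpy as np, cv2
from scipy.spatial.transform import Rotation as R
from bench import r
def grab(n,fn=None):
    o=r.get_obs(); f=r.grab_frame(n)
    if fn: cv2.imwrite('pics/'+fn, f['pixels'][:,:,::-1])
    f['obs']=o; return f
def att(a):
    a=np.array(a,float)
    if a.shape==(3,3): return a
    if a.shape==(3,): return R.from_rotvec(a).as_matrix()
    return R.from_quat(a).as_matrix()
def campose(f):
    if 'mount' in f:
        o=f['obs']; T=np.eye(4); T[:3,:3]=att(o['orientation']); T[:3,3]=o['tcp_pos']
        M=T@np.array(f['mount']); return M[:3,:3],M[:3,3]
    return att(f['attitude']),np.array(f['position'])
def K(f): return np.array([[f['fx'],0,f['cx']],[0,f['fy'],f['cy']],[0,0,1.]])
def ray(f,uv):
    uv=np.array(uv,float).reshape(-1,1,2)
    n=cv2.undistortPoints(uv,K(f),np.array(f['dist_coeffs'],float)).reshape(-1,2)
    Rm,p=campose(f); d=np.c_[n,np.ones(len(n))]@Rm.T
    return p,d/np.linalg.norm(d,axis=1)[:,None]
def onplane(f,uv,z):
    p,d=ray(f,uv); return p+d*((z-p[2])/d[:,2])[:,None]
def proj(f,P):
    Rm,p=campose(f); Pc=(np.array(P,float).reshape(-1,3)-p)@Rm
    return cv2.projectPoints(Pc,np.zeros(3),np.zeros(3),K(f),np.array(f['dist_coeffs'],float))[0].reshape(-1,2)
def move(tgt,Rt=None):
    """shift/turn numbers, in tool units, for target TCP pos / orientation matrix"""
    o=r.get_obs(); R0=att(o['orientation']); s=R0.T@(np.array(tgt)-o['tcp_pos'])/0.3
    t=R.from_matrix(R0.T@(Rt if Rt is not None else R0)).as_rotvec()/(np.pi/2)
    print('xyz',s.round(4),'rot',t.round(4),'clock',o['clock'],'tcp',np.round(o['tcp_pos'],4)); return s,t
E
python3 - <<'E'
from h import *
o=r.get_obs(); print({k:np.round(v,4) for k,v in o.items()}); print(att(o['orientation']).round(3))
for n in ['scene','top','wrist']:
    f=grab(n,n+'0.png'); print(n,{k:v for k,v in f.items() if k not in('pixels','obs')})
E
```

```text
pics
{'clock': np.float64(0.0), 'joints': array([ 0.9949,  0.4778,  0.0224,  1.5564, -0.0115,  1.1093, -0.0831]), 'qvel': array([-0.0001,  0.0001, -0.0006,  0.0002,  0.0003,  0.0023,  0.0011]), 'tau': array([-4.00000e-04, -5.96448e+01,  1.60790e+00, -2.81201e+01,
        1.25000e-02,  9.30000e-03, -0.00000e+00]), 'tcp_pos': array([ 0.3042, -0.6022,  0.4037]), 'orientation': array([-1.3941,  0.8593, -0.8567]), 'contact_force': array([-0.5973,  0.1286, -0.0644]), 'moment': array([0.0258, 0.023 , 0.0014]), 'grip_width': np.float64(0.0856)}
[[ 0.451 -0.001  0.893]
 [-0.893  0.002  0.451]
 [-0.002 -1.    -0.   ]]
scene {'fx': 544.8017719788056, 'fy': 544.8017719788056, 'cx': 318.21506405457967, 'cy': 235.2399430109807, 'dist_coeffs': array([-0.0618826,  0.       ,  0.       ,  0.       ,  0.       ]), 'position': array([1.39176829, 0.02591563, 0.71841442]), 'attitude': array([-1.68930526, -1.70889386,  0.82167109])}
top {'fx': 548.3802154037887, 'fy': 548.3802154037887, 'cx': 318.26883347075295, 'cy': 240.75338908887176, 'dist_coeffs': array([-0.11310101,  0.        ,  0.        ,  0.        ,  0.        ]), 'position': array([ 0.41645875, -0.0140436 ,  1.1291367 ]), 'attitude': array([-2.09738712,  2.15708025, -0.15275111])}
wrist {'fx': 352.1400010536897, 'fy': 352.1400010536897, 'cx': 316.0732167161756, 'cy': 234.41536404119805, 'dist_coeffs': array([-0.0418301,  0.       ,  0.       ,  0.       ,  0.       ]), 'mount': array([[ 9.99999420e-01,  8.41221097e-04,  6.72460390e-04,
        -8.58970158e-04],
       [-3.88357484e-04, -3.00724312e-01,  9.53711035e-01,
         3.04786671e-02],
       [ 1.00450703e-03, -9.53710743e-01, -3.00723811e-01,
         7.60854686e-02],
       [ 0.00000000e+00,  0.00000000e+00,  0.00000000e+00,
         1.00000000e+00]])}
```

View pics/scene0.png

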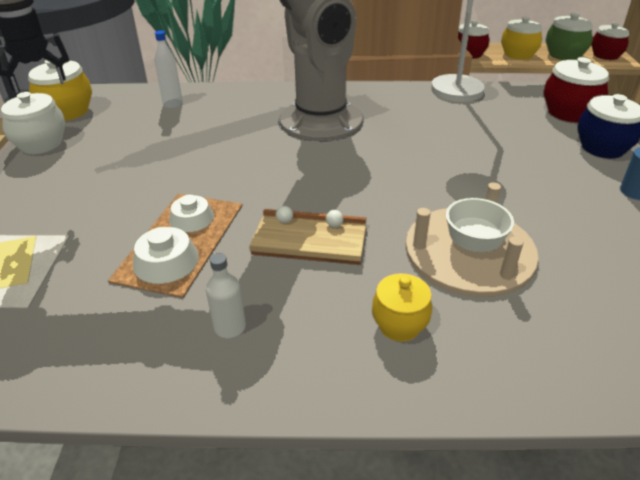

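View pics/top0.png

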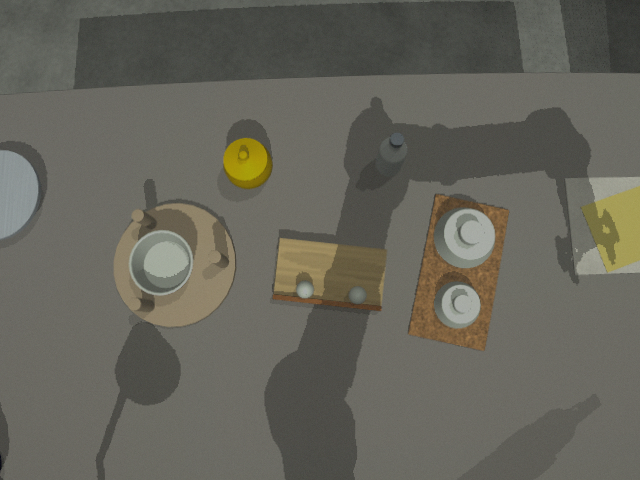

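View pics/wrist0.png

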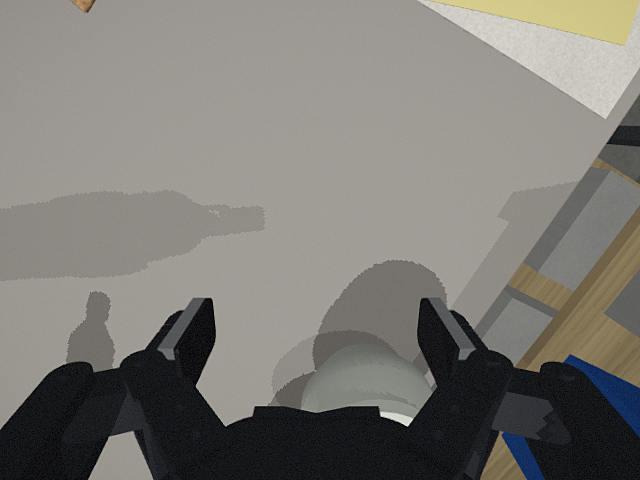

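Run:
```python
from h import *
im=cv2.imread('pics/top0.png')
a=cv2.resize(im[190:340,100:250],None,fx=4,fy=4,interpolation=cv2.INTER_CUBIC)
b=cv2.resize(im[185:355,400:520],None,fx=3.5,fy=3.5,interpolation=cv2.INTER_CUBIC)
c=cv2.resize(im[225:325,260:400],None,fx=5,fy=5,interpolation=cv2.INTER_CUBIC)
cv2.imwrite('pics/ta.png',a);cv2.imwrite('pics/tb.png',b);cv2.imwrite('pics/tc.png',c)
```

```text
(no output)
```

View pics/ta.png

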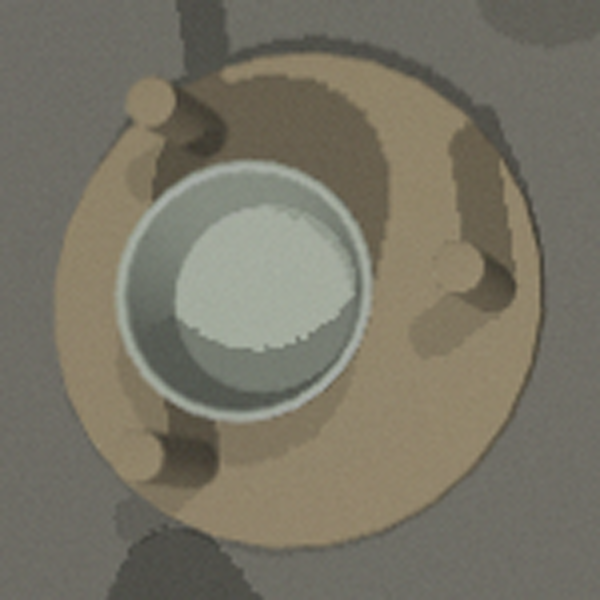

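View pics/tb.png

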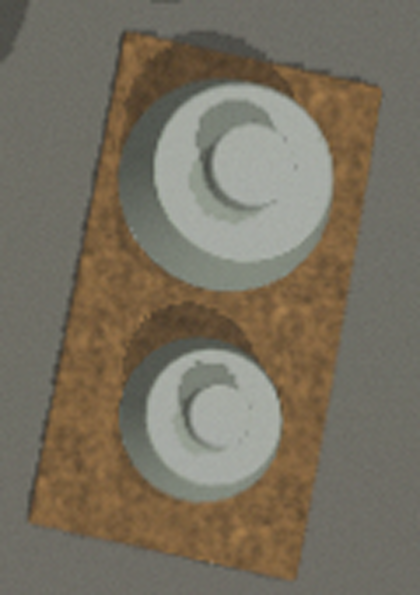

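View pics/tc.png

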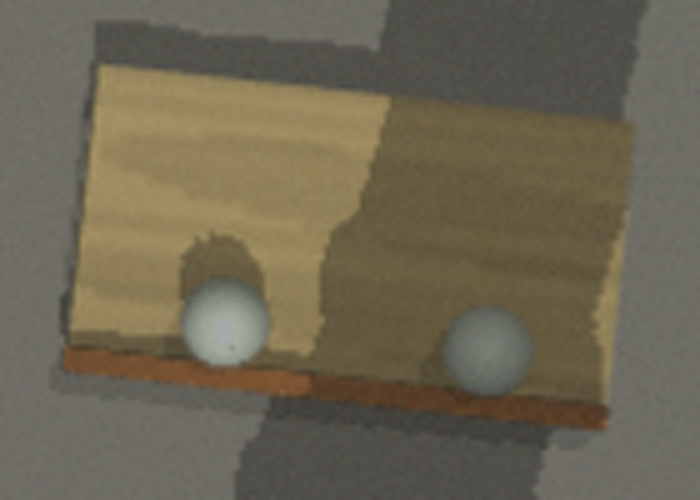

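```bash
cat >> h.py <<'E'
def blobs(im,box,smax,vmin=0,amin=60):
    hsv=cv2.cvtColor(im,cv2.COLOR_RGB2HSV); x0,y0,x1,y1=box
    m=np.zeros(im.shape[:2],np.uint8); s=hsv[y0:y1,x0:x1]
    m[y0:y1,x0:x1]=((s[...,1]<smax)&(s[...,2]>vmin)).astype(np.uint8)*255
    m=cv2.morphologyEx(m,cv2.MORPH_OPEN,np.ones((3,3),np.uint8))
    cs,_=cv2.findContours(m,cv2.RETR_EXTERNAL,cv2.CHAIN_APPROX_NONE)
    return m,[c for c in cs if cv2.contourArea(c)>amin]
def circ(P):
    A=np.c_[2*P[:,:2],np.ones(len(P))]; b=(P[:,:2]**2).sum(1)
    for _ in range(5):
        x=np.linalg.lstsq(A,b,rcond=None)[0]; rad=np.sqrt(x[2]+x[0]**2+x[1]**2)
        e=abs(np.linalg.norm(P[:,:2]-x[:2],axis=1)-rad); k=e<max(2*np.median(e),5e-4)
        P=P[k]; A=A[k]; b=b[k]
    return x[:2],rad,len(P)
E
python3 - <<'E'
from h import *
f=r.grab_frame('top') if 0 else None
im=cv2.imread('pics/top0.png')[:,:,::-1].copy()
hsv=cv2.cvtColor(im,cv2.COLOR_RGB2HSV)
for n,uv in dict(wood=(290,250),woodsh=(345,260),ball=(305,289),ballsh=(357,296),lip=(300,300),lipsh=(350,304),bowlrim=(131,264),inner=(165,262),innsh=(140,275),shelf=(200,310),shelfsh=(185,215),cork=(430,320),corksh=(445,205),cover=(460,235),covsh=(437,240)).items():
    print(n,hsv[uv[1],uv[0]])
E
```

```text
wood [ 21 103 161]
woodsh [ 22  98 102]
ball [ 60   6 170]
ballsh [ 50  24 127]
lip [ 14 148 117]
lipsh [ 13 126  83]
bowlrim [ 43  23 132]
inner [ 45  21 170]
innsh [43 20 91]
shelf [ 20  65 146]
shelfsh [ 20  59 104]
cork [ 16 126 123]
corksh [ 17 111  92]
cover [ 44  27 105]
covsh [39 19 96]
```

```bash
cat > m1.py <<'E'
from h import *
f=grab('top'); im=f['pixels']
for nm,box,sm,z in [('balls',(278,272,380,306),50,.035),('bowl',(125,222,200,302),38,.082),('cork',(425,200,500,335),60,.006)]:
    m,cs=blobs(im,box,sm)
    for c in cs:
        c=c.reshape(-1,2).astype(float)
        P=onplane(f,c,z); x,rad,n=circ(P)
        print(nm,len(c),c.mean(0).round(1),'ctr',x.round(4),'rad',round(rad,4),n)
        if nm=='balls':
            e=cv2.fitEllipse(c.astype(np.float32)); print('  ',e[0],onplane(f,[e[0]],z).round(4))
        if nm=='cork':
            k=(c[:,0]<np.percentile(c[:,0],25))|(c[:,1]>np.percentile(c[:,1],75)); print('  part',circ(P[k]))
m,cs=blobs(im,(100,190,250,340),100)
print('board corners',onplane(f,[(260+98/5,225+65/5),(260+634/5,225+122/5)],.026).round(4),onplane(f,[(260+65/5,225+350/5),(260+608/5,225+407/5)],.026).round(4))
pt=[(100+150/4,190+102/4),(100+458/4,190+266/4),(100+137/4,190+455/4)]
print('posts',onplane(f,pt,.1).round(4))
h=cv2.cvtColor(im,cv2.COLOR_RGB2HSV)[190:340,100:250]
m=((h[...,1]>45)&(h[...,0]<30)).astype(np.uint8); cs,_=cv2.findContours(m,cv2.RETR_EXTERNAL,cv2.CHAIN_APPROX_NONE)
c=max(cs,key=cv2.contourArea).reshape(-1,2)+[100,190]; print('shelf',circ(onplane(f,c,.015)))
E
python3 m1.py
```

```text
balls 67 [292.3 303.3] ctr [0.4791 0.0593] rad 0.0215 61
   (284.888916015625, 302.885009765625) [[0.4733 0.0749 0.035 ]]
balls 49 [357.2 294.7] ctr [ 0.4858 -0.0699] rad 0.0171 32
   (357.23944091796875, 294.726806640625) [[ 0.4855 -0.0696  0.035 ]]
balls 49 [304.7 289.2] ctr [0.4994 0.0351] rad 0.0169 30
   (304.6011657714844, 289.0947265625) [[0.4997 0.035  0.035 ]]
bowl 182 [160.6 262.1] ctr [0.5562 0.314 ] rad 0.0637 141
cork 119 [495.7 309.5] ctr [ 0.4509 -0.3417] rad 0.0392 108
  part (array([ 0.41728659, -0.34478123]), np.float64(0.01949892344887713), 12)
cork 131 [456.8 304.3] ctr [ 0.4616 -0.2743] rad 0.0471 110
  part (array([ 0.46155666, -0.27397695]), np.float64(0.04698901934102897), 56)
cork 173 [464.2 237.2] ctr [ 0.6004 -0.2982] rad 0.0635 102
  part (array([ 0.59998855, -0.29772136]), np.float64(0.06305341145430185), 60)
cork 54 [488.4 202.1] ctr [ 0.6732 -0.3552] rad 0.0168 54
  part (array([ 0.68051616, -0.3552319 ]), np.float64(0.021703998636222646), 24)
cork 78 [427.6 215.7] ctr [ 0.6459 -0.2336] rad 0.0274 68
  part (array([ 0.61728038, -0.22047811]), np.float64(0.006452819883984952), 18)
board corners [[ 0.6062  0.0842  0.026 ]
 [ 0.5762 -0.1335  0.026 ]] [[ 0.4902  0.0993  0.026 ]
 [ 0.4613 -0.1179  0.026 ]]
posts [[0.6465 0.3563 0.1   ]
 [0.5614 0.2029 0.1   ]
 [0.4746 0.3583 0.1   ]]
shelf (array([0.56091442, 0.30689803]), np.float64(0.12907782300445278), 191)
```

```bash
cat >> h.py <<'E'
def Rdown(a):
    "tool x at world azimuth a, tool y down"
    x=np.array([np.cos(a),np.sin(a),0]); y=np.array([0,0,-1.]); return np.c_[x,y,np.cross(x,y)]
AB=np.arctan2(-.9908,-.135)
E
python3 - <<'E'
from h import *
move([.4857,-.0697,.335],Rdown(AB))
E
```

```text
xyz [-1.3118  0.2317  1.3403] rot [ 3.00e-04  3.84e-01 -7.00e-04] clock 0.2 tcp [ 0.3043 -0.6023  0.4041]
```

>>> step_arm(xyz=[[-0.1,0,0.1],[-0.25,0.02,0.25],[-0.4,0.05,0.4],[-0.55,0.1,0.56],[-0.7,0.15,0.7],[-0.8,0.2,0.82],[-0.9,0.23,0.92],[-1,0.23,1],[-1,0.23,1]], rotation=[[0,0.05,0],[0,0.12,0],[0,0.2,0],[0,0.3,0],[0,0.384,0],[0,0.384,0],[0,0.384,0],[0,0.384,0],[0,0.384,0]])

```text
clock: 1.32
tcp_pos: [0.4375, -0.1962, 0.3353]
orientation: [-1.144, 1.306, -1.302]
contact_force: [-1.2, -0.5, -0.4]
grip_width: 0.0851
```

Run:
```python
from h import *
move([.4857,-.0697,.335],Rdown(AB))
```

```text
xyz [-0.4389  0.0018  0.1047] rot [ 0.0006  0.0037 -0.0013] clock 1.325 tcp [ 0.4375 -0.1962  0.3353]
```

>>> step_arm(xyz=[[-0.15,0,0.03],[-0.3,0,0.07],[-0.4,0,0.1],[-0.439,0.002,0.105],[-0.439,0.002,0.105],[-0.439,0.002,0.105]], rotation=[[0,0.003,0],[0,0.003,0],[0,0.003,0],[0,0.003,0],[0,0.003,0],[0,0.003,0]])

```text
clock: 2.08
tcp_pos: [0.4853, -0.0714, 0.3348]
orientation: [-1.141, 1.311, -1.308]
contact_force: [-0.3, -0.7, -0.2]
grip_width: 0.0851
```

Run:
```python
from h import *
o=r.get_obs();print(o['tcp_pos'],att(o['orientation']).round(3))
f=grab('wrist','w1.png'); print(proj(f,[[.4857,-.0697,.035],[.4995,.035,.035]]))
```

```text
[ 0.48526111 -0.07143646  0.33481746] [[-0.136 -0.001  0.991]
 [-0.991  0.001 -0.136]
 [-0.001 -1.    -0.001]]
[[314.38057256 222.71824868]
 [182.2606064  223.36950478]]
```

View pics/w1.png

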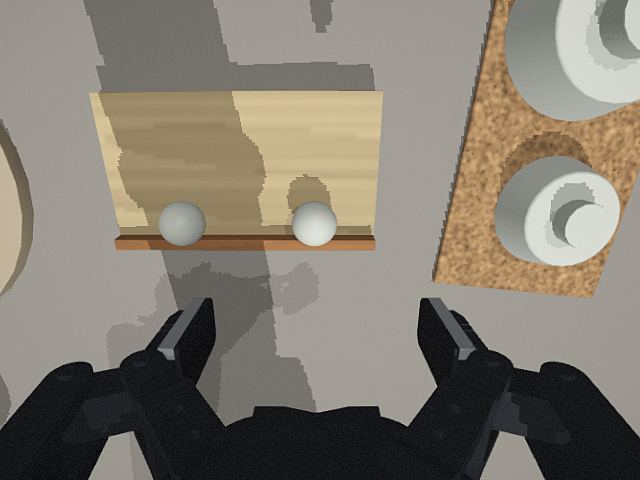

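```bash
cat > m2.py <<'E'
from h import *
f=grab('wrist'); im=f['pixels']
m,cs=blobs(im,(125,180,370,233),50)
for c in cs:
    e=cv2.fitEllipse(c); print(e, onplane(f,[e[0]],.035).round(4))
move([.4857,-.0697,.198],Rdown(AB))
E
python3 m2.py
```

```text
((314.15240478515625, 218.49758911132812), (32.95896530151367, 47.19453048706055), 90.42484283447266) [[ 0.4892 -0.0699  0.035 ]]
((181.56565856933594, 218.42709350585938), (32.99605178833008, 49.315673828125), 90.52923583984375) [[0.5036 0.0347 0.035 ]]
xyz [-0.0044  0.4563  0.001 ] rot [ 0.0007 -0.0008 -0.0009] clock 2.175 tcp [ 0.4853 -0.0712  0.3349]
```

>>> step_arm(xyz=[[-0.004,0.1,0.001],[-0.004,0.22,0.001],[-0.004,0.33,0.001],[-0.004,0.4,0.001],[-0.004,0.43,0.001],[-0.004,0.455,0.001],[-0.004,0.455,0.001],[-0.004,0.455,0.001]], rotation=[[0,0,0],[0,0,0],[0,0,0],[0,0,0],[0,0,0],[0,0,0],[0,0,0],[0,0,0]])

```text
clock: 3.18
tcp_pos: [0.486, -0.0699, 0.199]
orientation: [-1.14, 1.31, -1.308]
contact_force: [-0.2, 0.5, -0.5]
grip_width: 0.0855
```

Run:
```python
from h import *
o=r.get_obs();print(o['tcp_pos'],o['contact_force'])
f=grab('wrist','w2.png')
```

```text
[ 0.48598348 -0.06990077  0.19902736] [-0.18654637  0.47970562 -0.50090133]
```

View pics/w2.png

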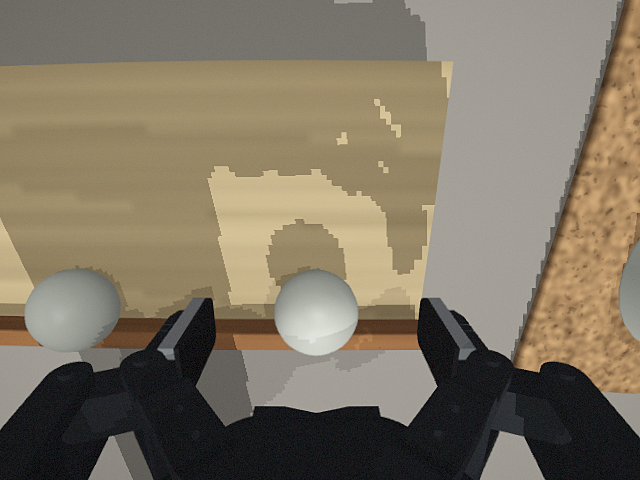

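>>> step_arm(xyz=[[0,0,0],[0,0,0],[0,0,0],[0,0,0],[0,0,0],[0,0,0],[0,0,0],[0,0,0]], rotation=[[0,0,0],[0,0,0],[0,0,0],[0,0,0],[0,0,0],[0,0,0],[0,0,0],[0,0,0]], grip=1, force=25)

```text
clock: 4.22
tcp_pos: [0.4861, -0.0699, 0.1992]
orientation: [-1.14, 1.31, -1.308]
contact_force: [-1.0, -0.4, 5.5]
grip_width: 0.0342
```

Run:
```python
from h import *
o=r.get_obs();print(o['tcp_pos'],o['contact_force'],o['grip_width'])
f=grab('wrist','w3.png')
```

```text
[ 0.48609501 -0.0699498   0.19919544] [-1.01194928 -0.4376568   5.46123007] 0.03421703252832819
```

View pics/w3.png

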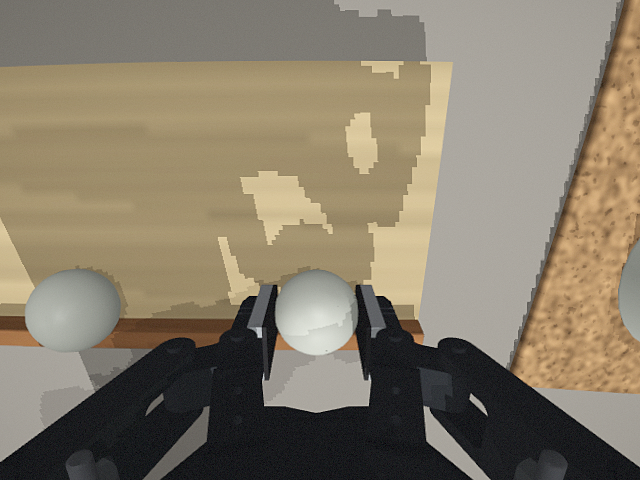

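>>> step_arm(xyz=[[0,-0.03,0],[0,-0.1,0],[0,-0.22,0],[0,-0.35,0],[0,-0.43,0],[0,-0.437,0]], rotation=[[0,0,0],[0,0,0],[0,0,0],[0,0,0],[0,0,0],[0,0,0]])

```text
clock: 5.03
tcp_pos: [0.4864, -0.0701, 0.3321]
orientation: [-1.137, 1.307, -1.31]
contact_force: [0.7, -0.3, -0.9]
grip_width: 0.0341
```

Run:
```python
from h import *
o=r.get_obs();print(o['tcp_pos'],o['contact_force'],o['grip_width'],o['joints'].round(2))
move([.556,.314,.33],Rdown(AB))
```

```text
[ 0.48643625 -0.07007945  0.33205852] [ 0.71195311 -0.34924081 -0.85388409] 0.03413030195358793 [ 0.13  0.27 -0.13  2.05  0.05  0.82 -1.74]
xyz [-1.2999  0.0094  0.055 ] rot [-0.0026 -0.0009 -0.0011] clock 5.025 tcp [ 0.4864 -0.0701  0.3321]
```

>>> step_arm(xyz=[[-0.08,0.005,0],[-0.22,0.005,0.01],[-0.4,0.005,0.02],[-0.6,0.005,0.03],[-0.75,0.005,0.04],[-0.9,0.008,0.05],[-1,0.009,0.05]], rotation=[[0,0,0],[0,0,0],[0,0,0],[0,0,0],[0,0,0],[0,0,0],[0,0,0]])

```text
clock: 5.9
tcp_pos: [0.5417, 0.2275, 0.3283]
orientation: [-1.14, 1.307, -1.308]
contact_force: [0.3, -1.1, -0.9]
grip_width: 0.0343
```

Run:
```python
from h import *
move([.556,.314,.33],Rdown(AB))
```

```text
xyz [-0.2922 -0.0051  0.0084] rot [-0.0012  0.0005 -0.0009] clock 5.9 tcp [0.5417 0.2275 0.3283]
```

>>> step_arm(xyz=[[-0.12,-0.005,0.005],[-0.22,-0.005,0.008],[-0.292,-0.005,0.008],[-0.292,-0.005,0.008],[-0.292,-0.005,0.008]], rotation=[[0,0,0],[0,0,0],[0,0,0],[0,0,0],[0,0,0]])

```text
clock: 6.52
tcp_pos: [0.556, 0.3124, 0.3294]
orientation: [-1.141, 1.307, -1.31]
contact_force: [-0.2, -0.9, -0.2]
grip_width: 0.0338
```

Run:
```python
from h import *
f=grab('wrist','w4.png'); t=np.linspace(0,2*np.pi,40)
P=np.c_[.556+.065*np.cos(t),.314+.065*np.sin(t),0*t+.082]
im=f['pixels'][:,:,::-1].copy()
for p in proj(f,P): cv2.circle(im,tuple(map(int,p.round())),1,(0,0,255),-1)
cv2.imwrite('pics/w4o.png',im)
print(f['obs']['tcp_pos'])
```

```text
[0.5560306  0.31241403 0.32942231]
```

View pics/w4o.png

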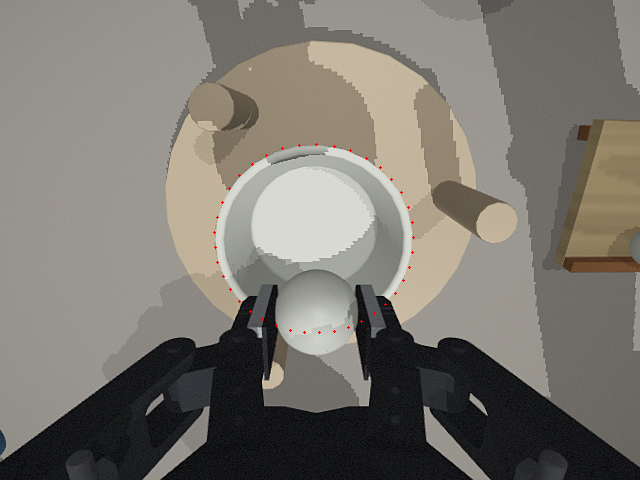

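```bash
cat > m3.py <<'E'
from h import *
import sys
f=grab('wrist'); im=f['pixels']
m,cs=blobs(im,(175,125,440,292),38,60,3000)
for c in cs:
    c=c.reshape(-1,2).astype(float); c=c[(c[:,1]<285)&(c[:,1]>126)&(c[:,0]>180)&(c[:,0]<435)]
    print(c.min(0),c.max(0),circ(onplane(f,c,.082)))
E
python3 m3.py
python3 - <<'E'
from h import *
c=np.array([.556,.314]); z=Rdown(AB)[:2,2]
p=c+.016*z
move([p[0],p[1],.25],Rdown(AB)); move([p[0],p[1],.2255],Rdown(AB))
E
```

```text
[215. 145.] [411. 284.] (array([0.55643341, 0.31412432]), np.float64(0.06377520340759534), 284)
xyz [-0.0057  0.2661  0.0514] rot [-0.0012 -0.0008 -0.0002] clock 6.625 tcp [0.5562 0.3122 0.3298]
xyz [-0.0057  0.3478  0.0513] rot [-0.0012 -0.0008 -0.0002] clock 6.625 tcp [0.5562 0.3122 0.3298]
```

>>> step_arm(xyz=[[-0.004,0,0.03],[-0.006,0.03,0.051],[-0.006,0.1,0.051],[-0.006,0.18,0.051],[-0.006,0.25,0.051],[-0.006,0.29,0.051],[-0.006,0.31,0.051],[-0.006,0.325,0.051],[-0.006,0.335,0.051],[-0.006,0.34,0.051],[-0.006,0.343,0.051],[-0.006,0.343,0.051]], rotation=[[0,0,0],[0,0,0],[0,0,0],[0,0,0],[0,0,0],[0,0,0],[0,0,0],[0,0,0],[0,0,0],[0,0,0],[0,0,0],[0,0,0]])

```text
clock: 8.12
tcp_pos: [0.5718, 0.3119, 0.2271]
orientation: [-1.14, 1.308, -1.31]
contact_force: [-0.9, 0.1, -0.2]
grip_width: 0.0341
```

Run:
```python
from h import *
o=r.get_obs();print(o['tcp_pos'],o['contact_force'],o['grip_width'])
f=grab('wrist','w5.png')
```

```text
[0.5718017  0.31193133 0.22711317] [-0.88798477  0.13000997 -0.2002498 ] 0.034071763822043764
```

View pics/w5.png

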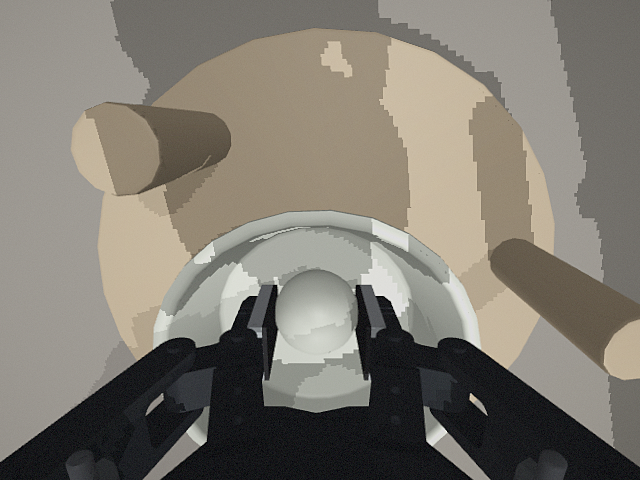

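>>> step_arm(xyz=[[0,0.003,0],[0,0.006,0],[0,0.007,0],[0,0.007,0]], rotation=[[0,0,0],[0,0,0],[0,0,0],[0,0,0]])

```text
clock: 8.68
tcp_pos: [0.5721, 0.312, 0.2257]
orientation: [-1.139, 1.307, -1.31]
contact_force: [-1.8, -1.2, 5.2]
grip_width: 0.0343
```

>>> step_arm(xyz=[[0,0,0],[0,0,0],[0,0,0],[0,0,0]], rotation=[[0,0,0],[0,0,0],[0,0,0],[0,0,0]], grip=0.46)

```text
clock: 9.18
tcp_pos: [0.572, 0.312, 0.2256]
orientation: [-1.139, 1.307, -1.31]
contact_force: [-0.6, -0.3, -0.1]
grip_width: 0.0464
```

Run:
```python
from h import *
o=r.get_obs();print(o['tcp_pos'],o['contact_force'],o['grip_width'])
f=grab('wrist','w6.png')
```

```text
[0.57202985 0.31197736 0.22555292] [-0.58120763 -0.30718623 -0.09760375] 0.04642266563999589
```

View pics/w6.png

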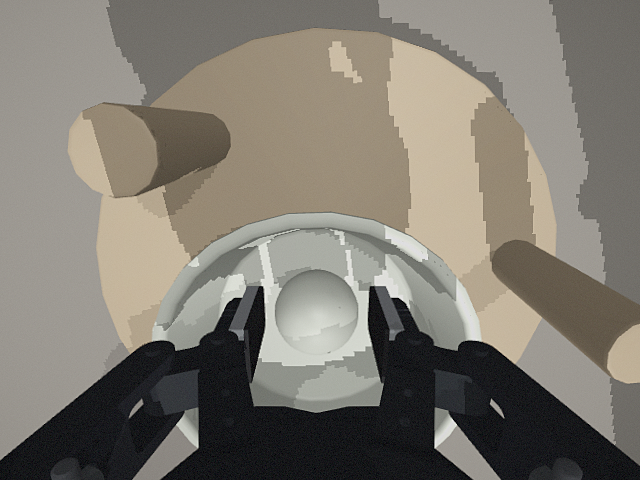

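>>> step_arm(xyz=[[0,-0.02,0],[0,-0.06,0],[0,-0.14,0],[0,-0.25,0],[0,-0.35,0],[0,-0.35,0]], rotation=[[0,0,0],[0,0,0],[0,0,0],[0,0,0],[0,0,0],[0,0,0]])

```text
clock: 9.98
tcp_pos: [0.5726, 0.3126, 0.3345]
orientation: [-1.132, 1.305, -1.31]
contact_force: [0.9, 0.5, 0.5]
grip_width: 0.0461
```

Run:
```python
from h import *
f=grab('wrist','w7.png')
move([.4995,.035,.335],Rdown(AB))
```

```text
xyz [ 0.9482 -0.0113 -0.1134] rot [-0.0033 -0.0009 -0.0017] clock 10.025 tcp [0.572  0.3122 0.3325]
```

View pics/w7.png

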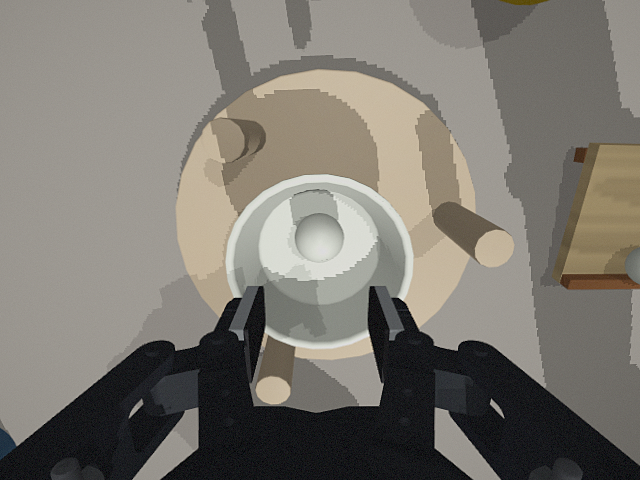

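>>> step_arm(xyz=[[0.07,-0.005,-0.01],[0.2,-0.01,-0.03],[0.37,-0.01,-0.045],[0.55,-0.01,-0.065],[0.72,-0.01,-0.085],[0.86,-0.01,-0.1],[0.94,-0.01,-0.113],[0.948,-0.01,-0.113],[0.948,-0.01,-0.113],[0.948,-0.01,-0.113]], rotation=[[0,0,0],[0,0,0],[0,0,0],[0,0,0],[0,0,0],[0,0,0],[0,0,0],[0,0,0],[0,0,0],[0,0,0]], grip=0)

```text
clock: 11.28
tcp_pos: [0.4997, 0.0362, 0.3345]
orientation: [-1.136, 1.305, -1.308]
contact_force: [-0.9, -0.4, -0.6]
grip_width: 0.0853
```

Run:
```python
from h import *
f=grab('wrist','w8.png'); im=f['pixels']
m,cs=blobs(im,(260,180,370,245),50)
for c in cs:
    c=c.reshape(-1,2); x=circ(c.astype(float)); print(x, onplane(f,[x[0]],.035).round(4))
move([.4997,.035,.199],Rdown(AB))
```

```text
(array([318.6693005 , 225.05808947]), np.float64(22.131815677231913), 77) [[0.4999 0.0351 0.035 ]]
xyz [ 0.0052  0.4516 -0.0019] rot [-0.0032  0.0002 -0.0019] clock 11.325 tcp [0.4997 0.0361 0.3345]
```

View pics/w8.png

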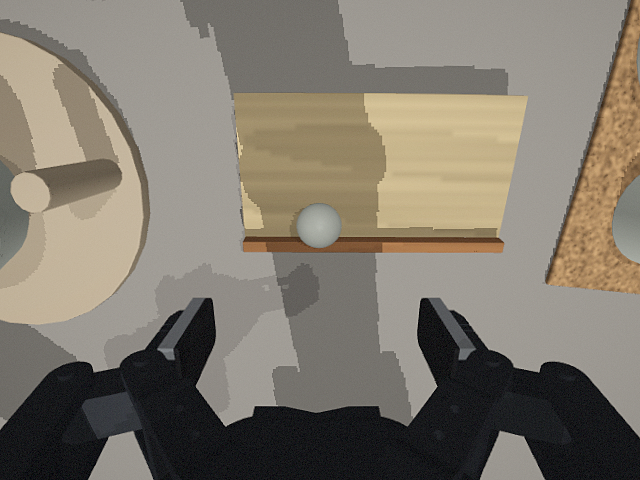

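>>> step_arm(xyz=[[0.004,0.1,0],[0.005,0.22,-0.001],[0.005,0.33,-0.001],[0.005,0.4,-0.001],[0.005,0.43,-0.001],[0.005,0.45,-0.001],[0.005,0.45,-0.001],[0.005,0.45,-0.001]], rotation=[[-0.003,0,-0.002],[-0.003,0,-0.002],[-0.003,0,-0.002],[-0.003,0,-0.002],[-0.003,0,-0.002],[-0.003,0,-0.002],[-0.003,0,-0.002],[-0.003,0,-0.002]])

```text
clock: 12.32
tcp_pos: [0.5003, 0.0351, 0.2002]
orientation: [-1.141, 1.307, -1.309]
contact_force: [-0.3, -0.3, 1.0]
grip_width: 0.0851
```

Run:
```python
from h import *
o=r.get_obs();print(o['tcp_pos'],o['contact_force'],o['grip_width'])
f=grab('wrist','w9.png')
```

```text
[0.50032661 0.03509152 0.20016796] [-0.32718484 -0.28762799  1.00424482] 0.08505005686487715
```

View pics/w9.png

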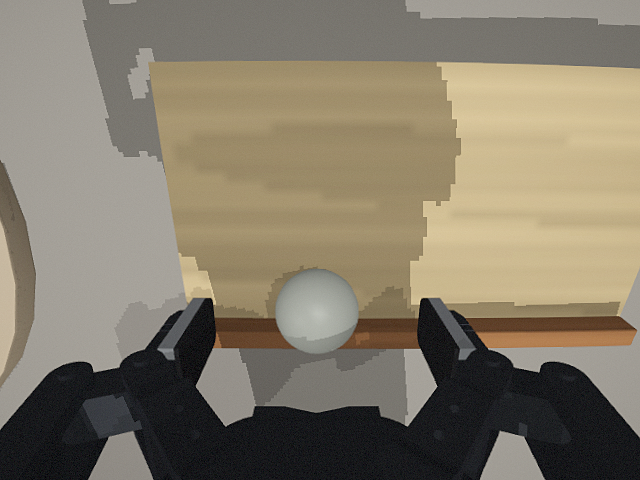

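Ball centred between the pads at (317,311). Closing.

>>> step_arm(xyz=[[0,0.002,0],[0,0.002,0],[0,0.002,0],[0,0.002,0],[0,0.002,0],[0,0.002,0],[0,0.002,0],[0,0.002,0]], rotation=[[0,0,0],[0,0,0],[0,0,0],[0,0,0],[0,0,0],[0,0,0],[0,0,0],[0,0,0]], grip=1, force=25)

```text
clock: 13.38
tcp_pos: [0.5004, 0.0351, 0.1997]
orientation: [-1.141, 1.307, -1.309]
contact_force: [-0.7, 0.6, 5.2]
grip_width: 0.0345
```

>>> step_arm(xyz=[[0,-0.03,0],[0,-0.1,0],[0,-0.22,0],[0,-0.35,0],[0,-0.43,0],[0,-0.44,0]], rotation=[[0,0,0],[0,0,0],[0,0,0],[0,0,0],[0,0,0],[0,0,0]])

```text
clock: 14.12
tcp_pos: [0.5005, 0.0351, 0.3334]
orientation: [-1.138, 1.305, -1.31]
contact_force: [-0.9, -0.6, -0.9]
grip_width: 0.0342
```

Run:
```python
from h import *
o=r.get_obs();print(o['tcp_pos'],o['contact_force'],o['grip_width'])
f=grab('wrist','w10.png')
p=np.array([.5563,.314])-.021*Rdown(AB)[:2,2]; print(p)
move([p[0],p[1],.33],Rdown(AB))
```

```text
[0.50049898 0.03508024 0.33343186] [-0.90929537 -0.64291395 -0.94510181] 0.03420152331881133
[0.53549226 0.31683513]
xyz [-0.9467  0.0091 -0.0101] rot [-0.0023  0.0001 -0.0005] clock 14.175 tcp [0.5002 0.035  0.3325]
```

View pics/w10.png

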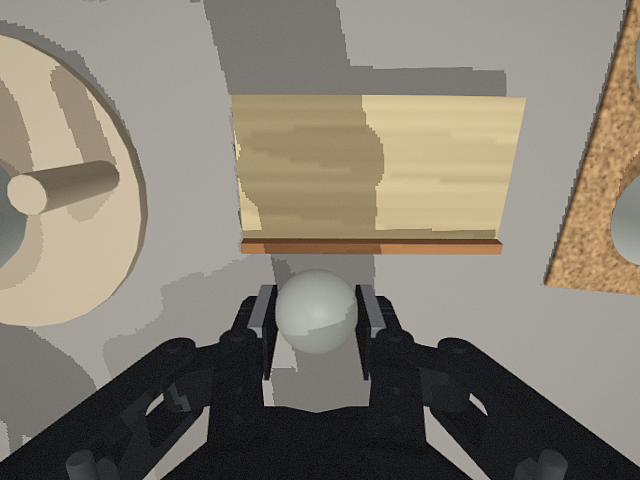

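>>> step_arm(xyz=[[-0.07,0.005,0],[-0.2,0.009,-0.003],[-0.37,0.009,-0.005],[-0.55,0.009,-0.008],[-0.72,0.009,-0.01],[-0.86,0.009,-0.01],[-0.94,0.009,-0.01],[-0.947,0.009,-0.01],[-0.947,0.009,-0.01],[-0.947,0.009,-0.01]], rotation=[[0,0,0],[0,0,0],[-0.002,0,0],[-0.002,0,0],[-0.002,0,0],[-0.002,0,0],[-0.002,0,0],[-0.002,0,0],[-0.002,0,0],[-0.002,0,0]])

```text
clock: 15.42
tcp_pos: [0.5359, 0.3149, 0.3299]
orientation: [-1.141, 1.309, -1.311]
contact_force: [-0.0, -0.2, 0.4]
grip_width: 0.0343
```

Run:
```python
from h import *
f=grab('wrist','w11.png'); im=f['pixels']
c0=np.array([.5563,.314]); Z=Rdown(AB)[:2,2];X=Rdown(AB)[:2,0]
hsv=cv2.cvtColor(im,cv2.COLOR_RGB2HSV); print(f['obs']['tcp_pos'])
g=cv2.cvtColor(im,cv2.COLOR_RGB2GRAY)[100:300,200:430]
h=cv2.HoughCircles(cv2.medianBlur(g,3),cv2.HOUGH_GRADIENT,1,30,param1=60,param2=14,minRadius=18,maxRadius=28); 
for q in h[0]:
    P=onplane(f,[(q[0]+200,q[1]+100)],.061)[0]; print(q+[200,100,0],P.round(4),'d',((P[:2]-c0)@Z).round(4),'x',((P[:2]-c0)@X).round(4))
p=c0-.021*Z
move([p[0],p[1],.227],Rdown(AB))
```

```text
[0.5359288  0.31488907 0.32987798]
[313.5        184.5         25.20000076] [0.5721 0.3116 0.061 ] d 0.016 x 0.0003
xyz [-0.0054  0.3435 -0.0023] rot [-0.0004 -0.0013  0.0001] clock 15.475 tcp [0.5359 0.3152 0.33  ]
```

View pics/w11.png

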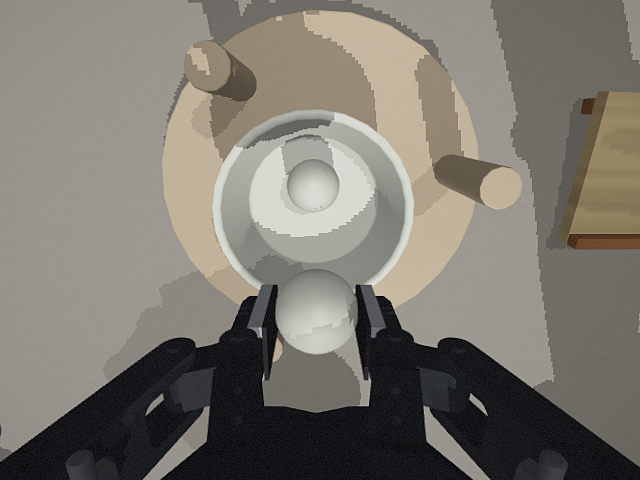

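>>> step_arm(xyz=[[-0.005,0.03,-0.002],[-0.005,0.1,-0.002],[-0.005,0.18,-0.002],[-0.005,0.25,-0.002],[-0.005,0.29,-0.002],[-0.005,0.31,-0.002],[-0.005,0.325,-0.002],[-0.005,0.335,-0.002],[-0.005,0.34,-0.002],[-0.005,0.343,-0.002],[-0.005,0.343,-0.002]], rotation=[[0,0,0],[0,0,0],[0,0,0],[0,0,0],[0,0,0],[0,0,0],[0,0,0],[0,0,0],[0,0,0],[0,0,0],[0,0,0]])

```text
clock: 16.85
tcp_pos: [0.5356, 0.3167, 0.2272]
orientation: [-1.141, 1.309, -1.31]
contact_force: [0.3, 0.2, -0.1]
grip_width: 0.0343
```

Run:
```python
from h import *
o=r.get_obs();print(o['tcp_pos'],o['contact_force'],o['grip_width'])
f=grab('wrist','w12.png')
```

```text
[0.53559392 0.31673918 0.22724817] [ 0.28099336  0.23426724 -0.06326521] 0.03427038587269975
```

View pics/w12.png

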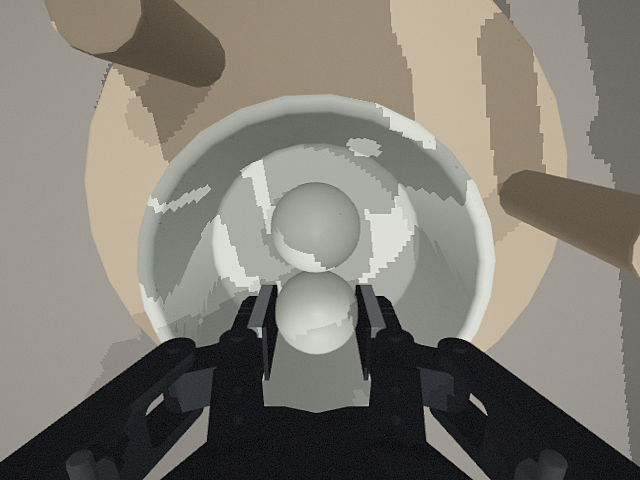

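>>> step_arm(xyz=[[0,0.003,0],[0,0.005,0],[0,0.005,0]], rotation=[[0,0,0],[0,0,0],[0,0,0]])

```text
clock: 17.27
tcp_pos: [0.5358, 0.3168, 0.2262]
orientation: [-1.14, 1.309, -1.31]
contact_force: [-0.6, -0.8, 4.6]
grip_width: 0.0339
```

>>> step_arm(xyz=[[0,0,0],[0,0,0],[0,0,0],[0,0,0]], rotation=[[0,0,0],[0,0,0],[0,0,0],[0,0,0]], grip=0.5)

```text
clock: 17.77
tcp_pos: [0.5357, 0.3168, 0.2261]
orientation: [-1.14, 1.309, -1.31]
contact_force: [-0.7, 0.4, -0.0]
grip_width: 0.0425
```

Run:
```python
from h import *
o=r.get_obs();print(o['tcp_pos'],o['contact_force'],o['grip_width'])
f=grab('wrist','w13.png')
```

```text
[0.53572113 0.31677075 0.22605557] [-0.66932786  0.3832293  -0.0274096 ] 0.042469346975905875
```

View pics/w13.png

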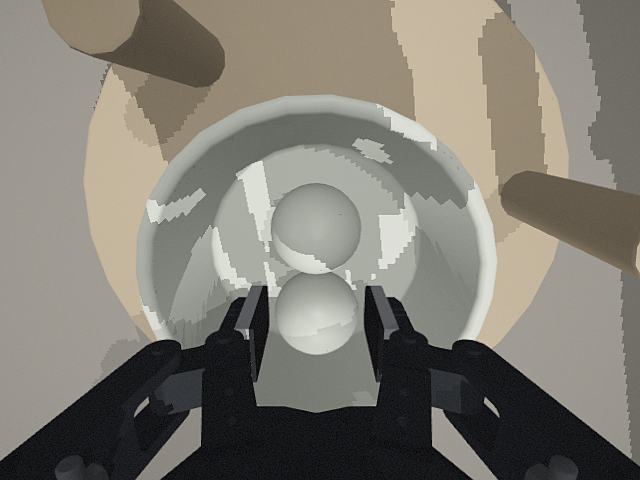

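>>> step_arm(xyz=[[0,-0.02,0],[0,-0.06,0],[0,-0.14,0],[0,-0.25,0],[0,-0.36,0],[0,-0.44,0],[0,-0.45,0],[0,-0.45,0]], rotation=[[0,0,0],[0,0,0],[0,0,0],[0,0,0],[0,0,0],[0,0,0],[0,0,0],[0,0,0]])

```text
clock: 18.82
tcp_pos: [0.5354, 0.3166, 0.3609]
orientation: [-1.14, 1.309, -1.311]
contact_force: [0.3, 0.0, 0.4]
grip_width: 0.043
```

Run:
```python
from h import *
f=grab('wrist','w14.png'); im=f['pixels']; print(f['obs']['tcp_pos'])
m,cs=blobs(im,(175,105,460,282),38,60,3000)
for c in cs:
    c=c.reshape(-1,2).astype(float); c=c[(c[:,1]<280)&(c[:,1]>106)&(c[:,0]>180)&(c[:,0]<455)]
    print(c.min(0),c.max(0),circ(onplane(f,c,.082)))
move([.600,-.298,.36],Rdown(AB))
```

```text
[0.53538564 0.31660477 0.36087228]
[227. 110.] [404. 279.] (array([0.55625773, 0.3141916 ]), np.float64(0.06393772187247757), 429)
xyz [1.9994 0.0026 0.4947] rot [-0.0001 -0.0014  0.0005] clock 18.875 tcp [0.5353 0.3165 0.3602]
```

View pics/w14.png

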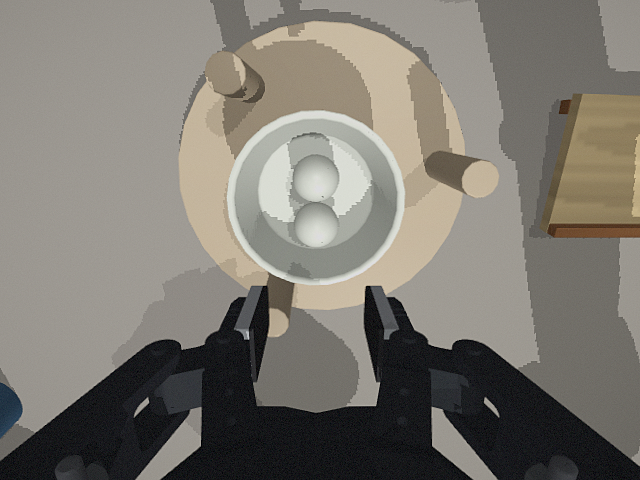

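>>> step_arm(xyz=[[0.07,0,0],[0.2,0,0.02],[0.37,0,0.04],[0.56,0,0.07],[0.75,0,0.1],[0.93,0,0.15],[1,0,0.17]], rotation=[[0,0,0],[0,0,0],[0,0,0],[0,0,0],[0,0,0],[0,0,0],[0,0,0]], grip=0)

```text
clock: 19.75
tcp_pos: [0.5436, 0.0066, 0.3596]
orientation: [-1.141, 1.315, -1.316]
contact_force: [-1.1, 1.2, -0.0]
grip_width: 0.0853
```

Run:
```python
from h import *
move([.600,-.298,.36],Rdown(AB))
```

```text
xyz [0.9778 0.0014 0.332 ] rot [ 0.001  -0.0056  0.0022] clock 19.75 tcp [0.5436 0.0066 0.3596]
```

>>> step_arm(xyz=[[0.13,0,0.05],[0.3,0,0.11],[0.48,0,0.17],[0.65,0,0.23],[0.8,0,0.28],[0.92,0,0.32],[0.97,0,0.332],[0.978,0,0.332],[0.978,0,0.332],[0.978,0,0.332]], rotation=[[0,0,0],[0,0,0],[0,-0.003,0],[0,-0.006,0],[0.001,-0.006,0.002],[0.001,-0.006,0.002],[0.001,-0.006,0.002],[0.001,-0.006,0.002],[0.001,-0.006,0.002],[0.001,-0.006,0.002]])

```text
clock: 21.0
tcp_pos: [0.6002, -0.2962, 0.3605]
orientation: [-1.143, 1.306, -1.306]
contact_force: [0.3, 1.2, 0.3]
grip_width: 0.0854
```

Run:
```python
from h import *
f=grab('wrist','w15.png'); im=f['pixels'].copy(); print(f['obs']['tcp_pos'],f['obs']['joints'].round(2))
t=np.linspace(0,2*np.pi,60)
for rad,z in [(.065,.006),(.024,.073),(.052,.051)]:
    for p in proj(f,np.c_[.6+rad*np.cos(t),-.298+rad*np.sin(t),0*t+z]): cv2.circle(im,tuple(map(int,p.round())),1,(255,0,0),-1)
cv2.imwrite('pics/w15o.png',im[:,:,::-1])
```

```text
[ 0.6002361  -0.29623652  0.36049663] [ 0.41  0.51 -0.06  1.61  0.03  1.03 -1.36]
```

View pics/w15o.png

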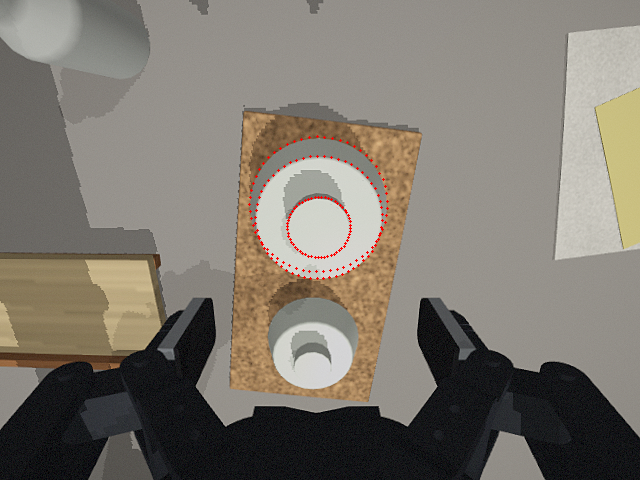

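Run:
```python
from h import *
im=cv2.imread('pics/w15o.png'); cv2.imwrite('pics/w15c.png',cv2.resize(im[120:300,230:410],None,fx=3.3,fy=3.3,interpolation=cv2.INTER_CUBIC))
move([.600,-.298,.228],Rdown(AB))
```

```text
xyz [ 5.20e-03  4.42e-01 -2.00e-04] rot [-0.      0.0017 -0.0002] clock 21.05 tcp [ 0.6003 -0.2965  0.3606]
```

View pics/w15c.png

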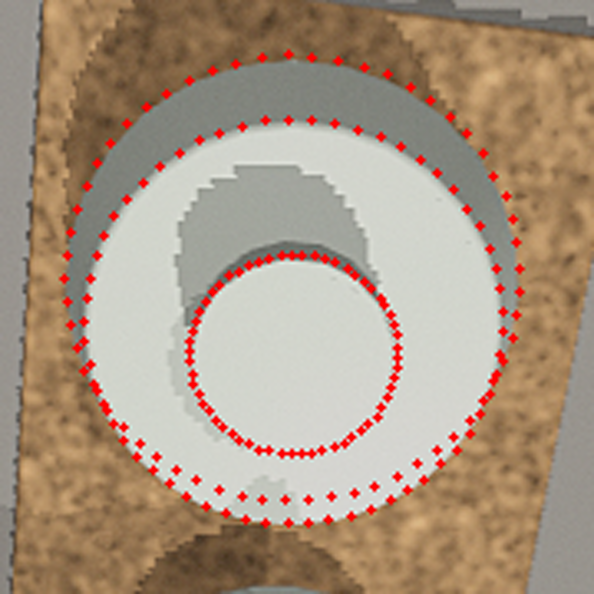

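>>> step_arm(xyz=[[0.005,0.08,0],[0.005,0.2,0],[0.005,0.31,0],[0.005,0.38,0],[0.005,0.42,0],[0.005,0.44,0],[0.005,0.448,0],[0.005,0.448,0],[0.005,0.448,0]], rotation=[[0,0.002,0],[0,0.002,0],[0,0.002,0],[0,0.002,0],[0,0.002,0],[0,0.002,0],[0,0.002,0],[0,0.002,0],[0,0.002,0]])

```text
clock: 22.18
tcp_pos: [0.6003, -0.2981, 0.2269]
orientation: [-1.141, 1.308, -1.309]
contact_force: [-0.4, -0.2, 0.1]
grip_width: 0.0854
```

Run:
```python
from h import *
f=grab('wrist','w16.png'); o=f['obs'];print(o['tcp_pos'],o['contact_force'])
move([.600,-.298,.226],Rdown(AB))
```

```text
[ 0.60031376 -0.29805278  0.22689556] [-0.40663707 -0.16220918  0.10099293]
xyz [-0.      0.0027 -0.0008] rot [-0.0006 -0.0003 -0.0001] clock 22.225 tcp [ 0.6002 -0.298   0.2268]
```

View pics/w16.png

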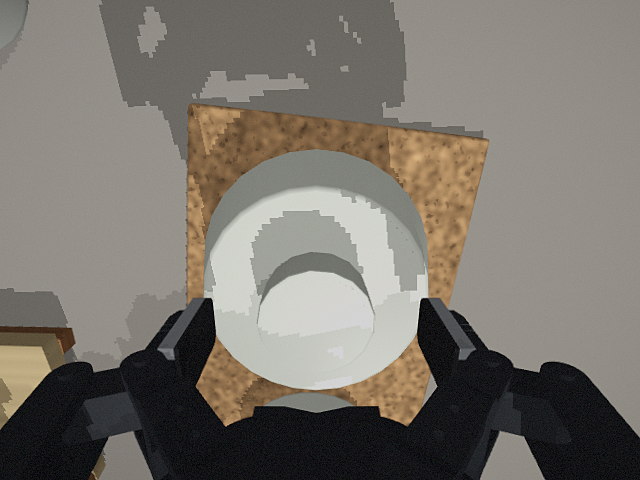

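>>> step_arm(xyz=[[0,0,0],[0,0,0],[0,0,0],[0,0,0],[0,0,0],[0,0,0],[0,0,0],[0,0,0]], rotation=[[0,0,0],[0,0,0],[0,0,0],[0,0,0],[0,0,0],[0,0,0],[0,0,0],[0,0,0]], grip=1, force=40)

```text
clock: 23.22
tcp_pos: [0.6005, -0.2981, 0.2273]
orientation: [-1.141, 1.307, -1.31]
contact_force: [-1.7, 0.2, 5.6]
grip_width: 0.0467
```

Run:
```python
from h import *
f=grab('wrist','w17.png'); o=f['obs'];print(o['tcp_pos'],o['contact_force'],o['grip_width'])
```

```text
[ 0.60046804 -0.29805403  0.2272975 ] [-1.68444446  0.15766865  5.6207058 ] 0.046670641932165434
```

View pics/w17.png

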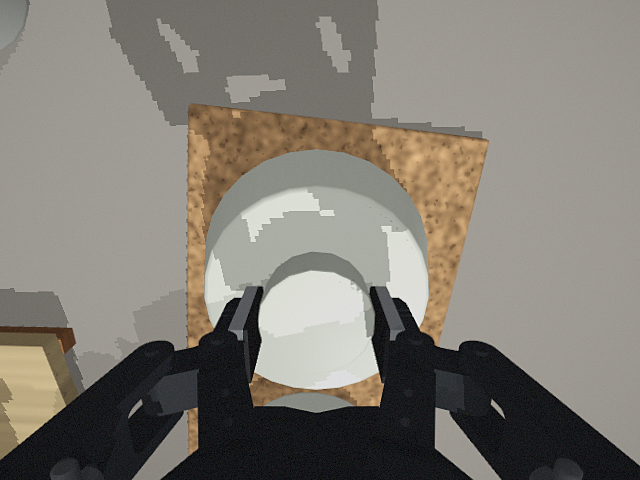

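>>> step_arm(xyz=[[0,-0.01,0],[0,-0.03,0],[0,-0.08,0],[0,-0.16,0],[0,-0.26,0],[0,-0.36,0],[0,-0.45,0],[0,-0.5,0],[0,-0.51,0],[0,-0.51,0]], rotation=[[0,0,0],[0,0,0],[0,0,0],[0,0,0],[0,0,0],[0,0,0],[0,0,0],[0,0,0],[0,0,0],[0,0,0]])

```text
clock: 24.52
tcp_pos: [0.5999, -0.2979, 0.3795]
orientation: [-1.141, 1.308, -1.309]
contact_force: [-0.6, -0.2, -2.1]
grip_width: 0.0468
```

Run:
```python
from h import *
f=grab('wrist','w18.png'); o=f['obs'];print(o['tcp_pos'],o['contact_force'],o['grip_width'])
a=cv2.imread('pics/w17.png'); b=f['pixels'][:,:,::-1]
print(cv2.absdiff(a,b)[150:300,270:360].mean())
move([.5563,.3142,.38],Rdown(AB))
```

```text
[ 0.5999252  -0.29791031  0.37950342] [-0.59143678 -0.19198428 -2.0736286 ] 0.046849853441905516
6.652345679012345
xyz [-2.0018e+00 -1.9000e-03 -4.2020e-01] rot [ 0.0002 -0.0003 -0.0003] clock 24.575 tcp [ 0.5998 -0.2979  0.3791]
```

View pics/w18.png

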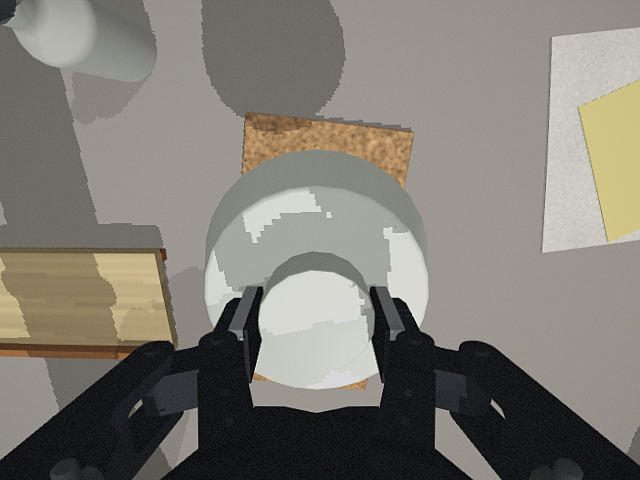

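>>> step_arm(xyz=[[-0.03,0,-0.01],[-0.1,0,-0.02],[-0.2,0,-0.04],[-0.33,0,-0.07],[-0.48,0,-0.1],[-0.63,0,-0.13],[-0.78,0,-0.16],[-0.93,0,-0.19],[-1,0,-0.21]], rotation=[[0,0,0],[0,0,0],[0,0,0],[0,0,0],[0,0,0],[0,0,0],[0,0,0],[0,0,0],[0,0,0]])

```text
clock: 25.7
tcp_pos: [0.577, 0.0133, 0.3792]
orientation: [-1.144, 1.306, -1.302]
contact_force: [-0.3, -0.4, -1.6]
grip_width: 0.0468
```

Run:
```python
from h import *
move([.5563,.3142,.38],Rdown(AB))
```

```text
xyz [-9.857e-01 -1.000e-04 -1.983e-01] rot [ 0.0006  0.0036 -0.0015] clock 25.7 tcp [0.577  0.0133 0.3792]
```

>>> step_arm(xyz=[[-0.09,0,-0.02],[-0.2,0,-0.04],[-0.33,0,-0.065],[-0.47,0,-0.095],[-0.62,0,-0.125],[-0.76,0,-0.152],[-0.87,0,-0.175],[-0.94,0,-0.19],[-0.98,0,-0.197],[-0.986,0,-0.198],[-0.986,0,-0.198],[-0.986,0,-0.198]], rotation=[[0,0.001,0],[0,0.002,0],[0,0.003,0],[0,0.003,0],[0,0.003,0],[0,0.003,0],[0,0.003,0],[0,0.003,0],[0,0.003,0],[0,0.003,0],[0,0.003,0],[0,0.003,0]])

```text
clock: 27.2
tcp_pos: [0.557, 0.3129, 0.38]
orientation: [-1.141, 1.31, -1.307]
contact_force: [0.1, -0.3, -3.0]
grip_width: 0.0467
```

Run:
```python
from h import *
f=grab('wrist','w19.png'); o=f['obs'];print(o['tcp_pos'],o['contact_force'],o['grip_width'])
ft=grab('top','t19.png')
move([.5563,.3142,.315],Rdown(AB))
move([.5563,.3142,.305],Rdown(AB))
```

```text
[0.55695134 0.31289552 0.3799934 ] [ 0.14534977 -0.3452937  -3.03268075] 0.046687490865369996
xyz [-0.0023  0.2169 -0.0018] rot [ 0.0005 -0.0004 -0.0013] clock 27.3 tcp [0.5568 0.3133 0.3801]
xyz [-0.0022  0.2502 -0.0018] rot [ 0.0005 -0.0004 -0.0013] clock 27.3 tcp [0.5568 0.3133 0.3801]
```

View pics/w19.png

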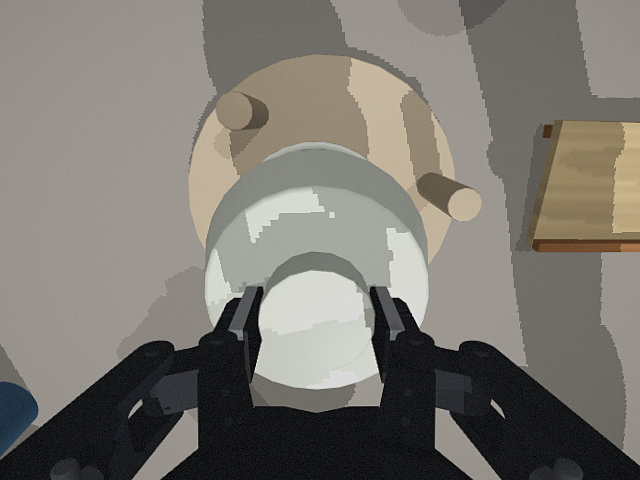

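View pics/t19.png

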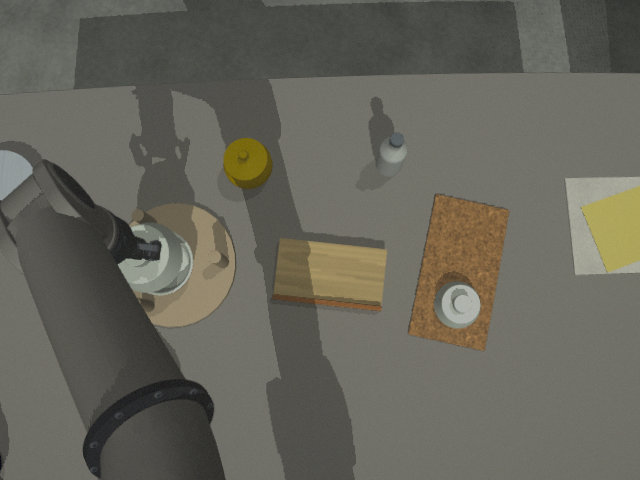

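Run:
```python
from h import *
f=grab('wrist'); 
for fn in ['w17.png','w18.png','w19.png']:
    im=cv2.imread('pics/'+fn)[:,:,::-1].copy()
    hsv=cv2.cvtColor(im,cv2.COLOR_RGB2HSV)
    m,cs=blobs(im,(192,140,440,285),55,40,3000)
    for c in cs:
        c=c.reshape(-1,2).astype(float)
        c=c[(c[:,1]<225)&(c[:,1]>142)&(c[:,0]>195)&(c[:,0]<437)]
        P=onplane(f,c,f['obs']['tcp_pos'][2]-.2213)
        R0=att(f['obs']['orientation']); 
        Q=(P-f['obs']['tcp_pos'])@R0
        x,rad,n=circ(Q[:,[0,2]]); print(fn,'tool x,z offset',x.round(4),rad,n,len(c))
```

```text
w17.png tool x,z offset [-0.0002 -0.002 ] 0.06464056985587567 246 249
w18.png tool x,z offset [-0.0001 -0.0049] 0.06741708251028401 118 242
w19.png tool x,z offset [0.0021 0.0039] 0.06312782285385254 193 305
```

Run:
```python
from h import *
f=grab('wrist'); o=f['obs']; R0=att(o['orientation'])
im=cv2.imread('pics/w17.png'); t=np.linspace(0,2*np.pi,120)
for dz,col in [(0,(0,0,255)),(-.002,(255,0,0))]:
  for rad,h in [(.065,.2213),(.024,.1543),(.052,.1763)]:
    Q=np.c_[rad*np.cos(t),0*t+h,rad*np.sin(t)+dz]
    for p in proj(f,Q@R0.T+o['tcp_pos']): cv2.circle(im,tuple(map(int,p.round())),0,col,-1)
cv2.imwrite('pics/w17o.png',cv2.resize(im[140:400,190:440],None,fx=2.3,fy=2.3,interpolation=cv2.INTER_NEAREST))
```

```text
(no output)
```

View pics/w17o.png

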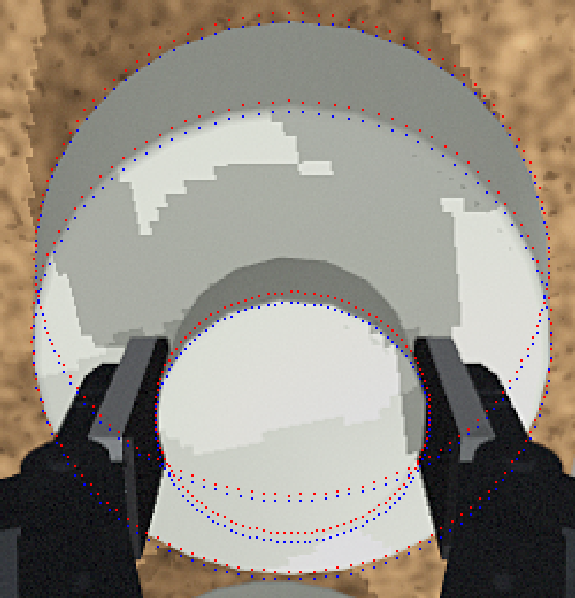

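Run:
```python
from h import *
move([.5581,.3140,.308],Rdown(AB))
```

```text
xyz [-0.001   0.2402  0.0049] rot [ 0.0005  0.     -0.0015] clock 27.4 tcp [0.5566 0.3137 0.3801]
```

>>> step_arm(xyz=[[-0.001,0.02,0.005],[-0.001,0.06,0.005],[-0.001,0.11,0.005],[-0.001,0.16,0.005],[-0.001,0.2,0.005],[-0.001,0.225,0.005],[-0.001,0.237,0.005],[-0.001,0.24,0.005],[-0.001,0.24,0.005],[-0.001,0.24,0.005]], rotation=[[0,0,-0.001],[0,0,-0.001],[0,0,-0.001],[0,0,-0.001],[0,0,-0.001],[0,0,-0.001],[0,0,-0.001],[0,0,-0.001],[0,0,-0.001],[0,0,-0.001]])

```text
clock: 28.65
tcp_pos: [0.5582, 0.3141, 0.3085]
orientation: [-1.141, 1.309, -1.307]
contact_force: [0.2, 0.7, -2.8]
grip_width: 0.0465
```

Run:
```python
from h import *
f=grab('wrist','w20.png'); s=grab('scene'); o=r.get_obs();print(o['tcp_pos'],o['contact_force'])
b=s['pixels'][:,:,::-1]; cv2.imwrite('pics/s20.png',cv2.resize(b[150:300,390:550],None,fx=5,fy=4 if 0 else 5,interpolation=cv2.INTER_CUBIC)[:600])
w=f['pixels'][:,:,::-1]; cv2.imwrite('pics/w20c.png',cv2.resize(w[120:300,180:460],None,fx=2.8,fy=2.8,interpolation=cv2.INTER_CUBIC))
```

```text
[0.55819358 0.31404511 0.30838918] [-0.17445236 -0.50891706 -1.98946717]
```

View pics/s20.png

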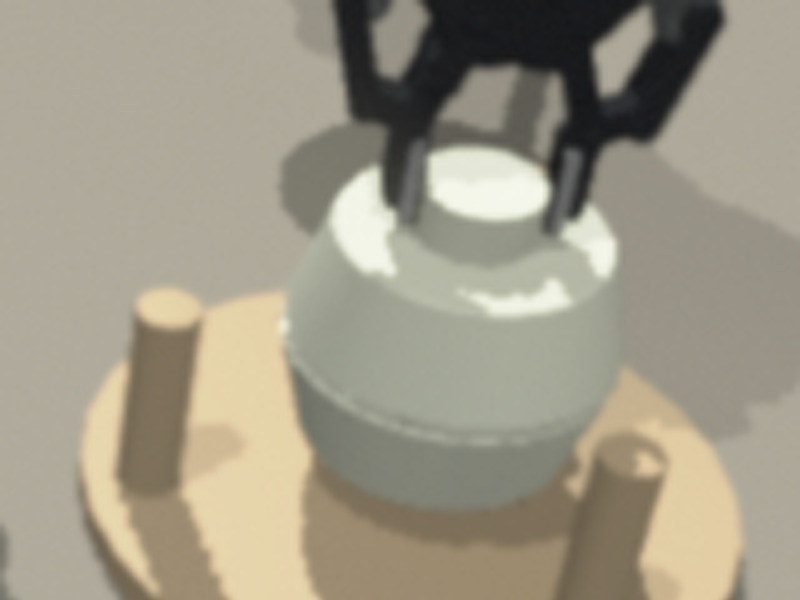

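View pics/w20c.png

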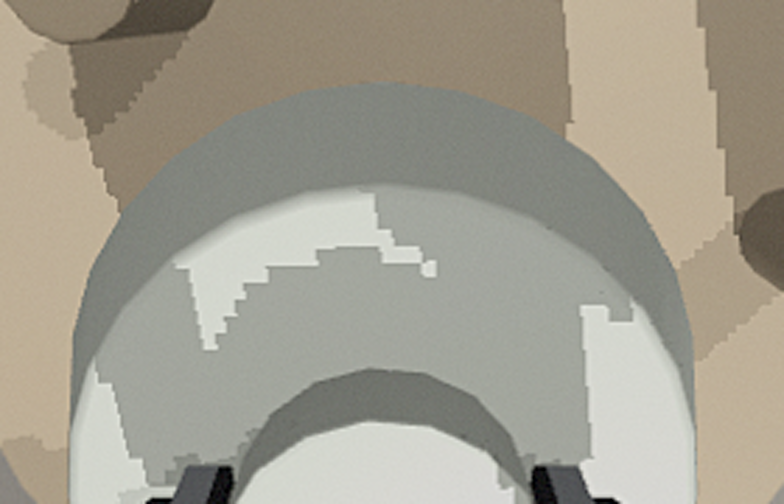

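Run:
```python
from h import *
s=grab('scene'); im=s['pixels'][:,:,::-1]; t=np.linspace(0,2*np.pi,180); k=8
c=cv2.resize(im[185:260,440:525],None,fx=k,fy=k,interpolation=cv2.INTER_CUBIC); c0=c.copy()
for z,rad,col in [(.082,.065,(0,0,255)),(.087,.065,(255,0,0)),(.132,.052,(255,0,0)),(.037,.052,(0,0,255))]:
    for p in proj(s,np.c_[.5563+rad*np.cos(t),.3142+rad*np.sin(t),0*t+z]):
        q=((p-[440,185])*k+k/2).round().astype(int); cv2.circle(c,tuple(q),0,col,-1)
cv2.imwrite('pics/s21.png',c); cv2.imwrite('pics/s21r.png',c0)
```

```text
(no output)
```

View pics/s21.png

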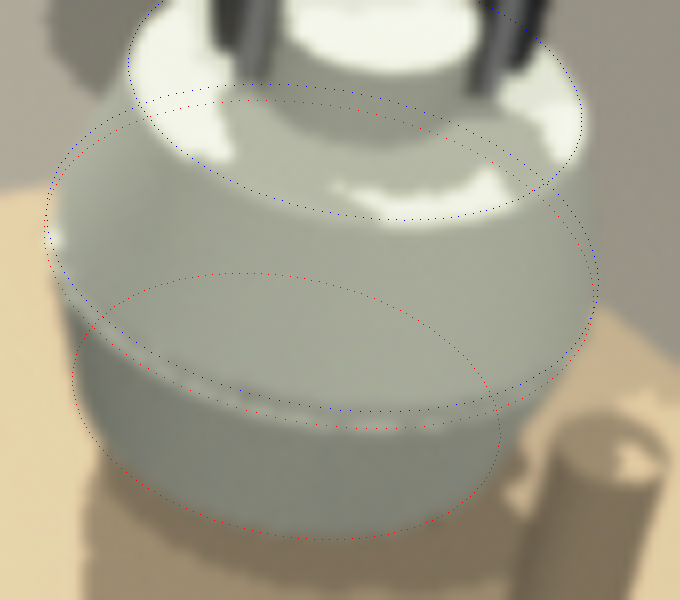

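>>> step_arm(xyz=[[0.001,0.003,0],[0.002,0.006,0],[0.002,0.009,0],[0.002,0.011,0],[0.002,0.013,0],[0.002,0.013,0]], rotation=[[0,0,0],[0,0,0],[0,0,0],[0,0,0],[0,0,0],[0,0,0]])

```text
clock: 29.55
tcp_pos: [0.5581, 0.3134, 0.3044]
orientation: [-1.142, 1.309, -1.307]
contact_force: [-0.4, 0.2, -2.1]
grip_width: 0.0465
```

>>> step_arm(xyz=[[0,0.002,0],[0,0.003,0],[0,0.004,0],[0,0.004,0]], rotation=[[0,0,0],[0,0,0],[0,0,0],[0,0,0]])

```text
clock: 30.05
tcp_pos: [0.5581, 0.3134, 0.3033]
orientation: [-1.142, 1.309, -1.307]
contact_force: [-0.7, -0.2, -1.4]
grip_width: 0.0467
```

>>> step_arm(xyz=[[0,0.0015,0],[0,0.003,0],[0,0.003,0]], rotation=[[0,0,0],[0,0,0],[0,0,0]])

```text
clock: 30.42
tcp_pos: [0.5583, 0.3135, 0.3033]
orientation: [-1.141, 1.309, -1.308]
contact_force: [-2.3, -1.1, 5.9]
grip_width: 0.046
```

Run:
```python
from h import *
s=grab('scene'); im=s['pixels'][:,:,::-1]; k=8
cv2.imwrite('pics/s22.png',cv2.resize(im[185:260,440:525],None,fx=k,fy=k,interpolation=cv2.INTER_CUBIC))
o=r.get_obs();print(o['tcp_pos'],o['contact_force'])
```

```text
[0.55827076 0.31343679 0.30328418] [-1.43297978 -1.76824128  5.67890278]
```

View pics/s22.png

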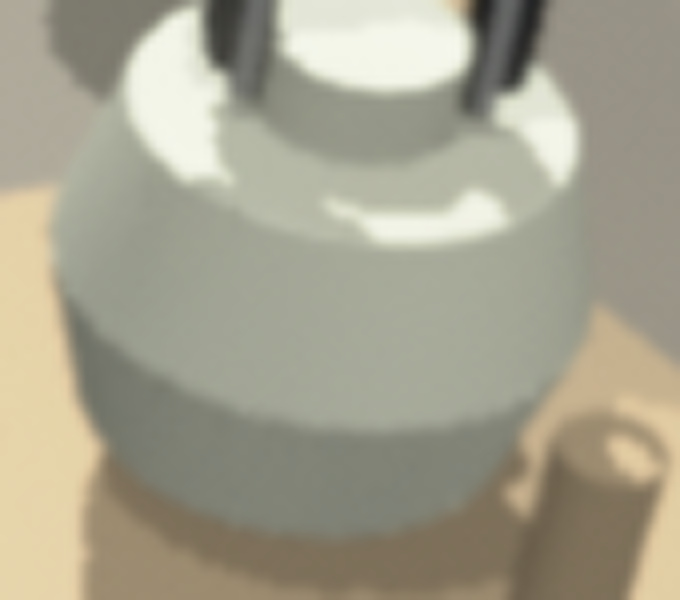

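>>> step_arm(xyz=[[0,0,0],[0,0,0],[0,0,0],[0,0,0],[0,0,0]], rotation=[[0,0,0],[0,0,0],[0,0,0],[0,0,0],[0,0,0]], grip=0.15)

```text
clock: 31.1
tcp_pos: [0.5583, 0.3134, 0.3032]
orientation: [-1.141, 1.309, -1.308]
contact_force: [-0.9, -0.2, 0.7]
grip_width: 0.0724
```

Run:
```python
from h import *
f=grab('wrist','w23.png');o=f['obs'];print(o['tcp_pos'],o['contact_force'],o['grip_width'])
```

```text
[0.55826232 0.31343006 0.30321336] [-0.89435054 -0.24824255  0.69578233] 0.07235191175824275
```

View pics/w23.png

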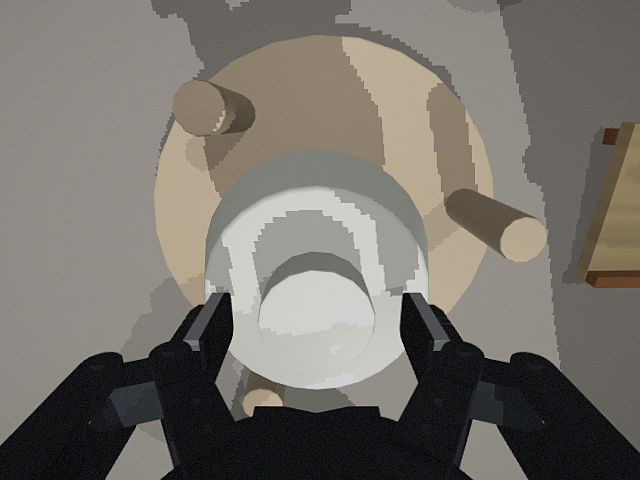

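Released cleanly, foot free at (316,310) with clear gaps on both sides. Retreat upward.

>>> step_arm(xyz=[[0,-0.03,0],[0,-0.08,0],[0,-0.16,0],[0,-0.26,0],[0,-0.34,0],[0,-0.36,0]], rotation=[[0,0,0],[0,0,0],[0,0,0],[0,0,0],[0,0,0],[0,0,0]])

```text
clock: 31.9
tcp_pos: [0.5585, 0.3136, 0.4142]
orientation: [-1.136, 1.307, -1.307]
contact_force: [0.5, 0.9, 0.4]
grip_width: 0.0723
```

>>> step_arm(xyz=[[0.07,0,0],[0.2,0,0],[0.37,0,-0.05],[0.55,0,-0.1],[0.72,0,-0.15],[0.88,0,-0.2],[0.97,0,-0.2],[0.97,0,-0.2],[0.97,0,-0.2]], rotation=[[0,0,0],[0,0,0],[0,0,0],[0,0,0],[0,0,0],[0,0,0],[0,0,0],[0,0,0],[0,0,0]])

```text
clock: 33.02
tcp_pos: [0.4594, 0.0334, 0.4124]
orientation: [-1.136, 1.308, -1.307]
contact_force: [-0.9, 0.1, 0.2]
grip_width: 0.0733
```

Run:
```python
from h import *
s=grab('scene','s24.png'); tp=grab('top','t24.png'); o=r.get_obs(); print(o['clock'],o['tcp_pos'])
im=s['pixels'][:,:,::-1]; t=np.linspace(0,2*np.pi,180); k=7
c=cv2.resize(im[170:270,420:530],None,fx=k,fy=k*.85,interpolation=cv2.INTER_CUBIC)
d=cv2.resize(tp['pixels'][190:340,100:250,::-1],None,fx=4,fy=4,interpolation=cv2.INTER_CUBIC)
cv2.imwrite('pics/s24c.png',c);cv2.imwrite('pics/t24c.png',d)
m,cs=blobs(tp['pixels'],(120,215,205,305),38)
# cover foot-top etc: silhouette printed
for c in cs: print(circ(onplane(tp,c.reshape(-1,2).astype(float),.082)))
```

```text
33.125 [0.4597271  0.03421969 0.41250629]
(array([0.55658311, 0.31515342]), np.float64(0.06456974858681971), 89)
(array([0.63786689, 0.38890977]), np.float64(0.015579909086597078), 20)
```

View pics/s24c.png

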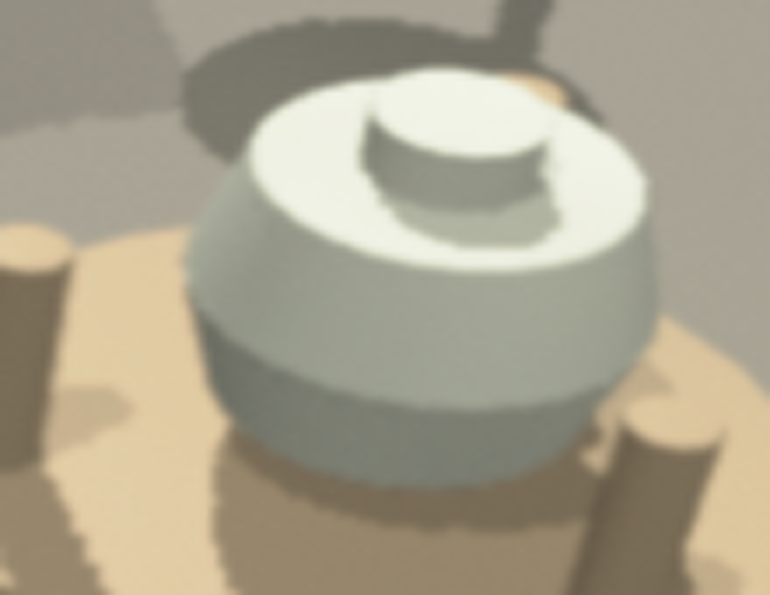

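View pics/t24.png

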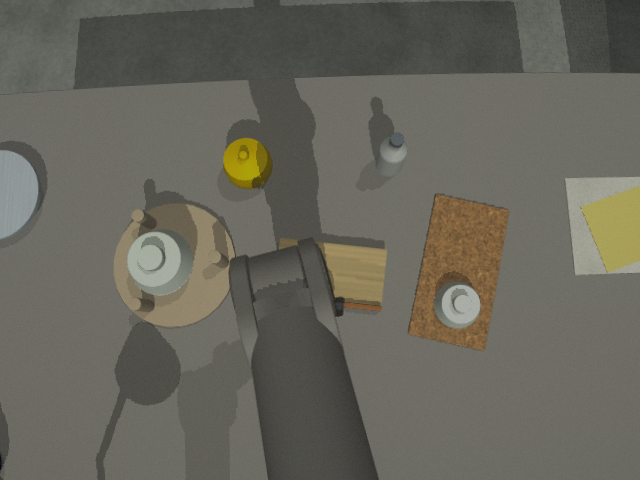

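View pics/t24c.png

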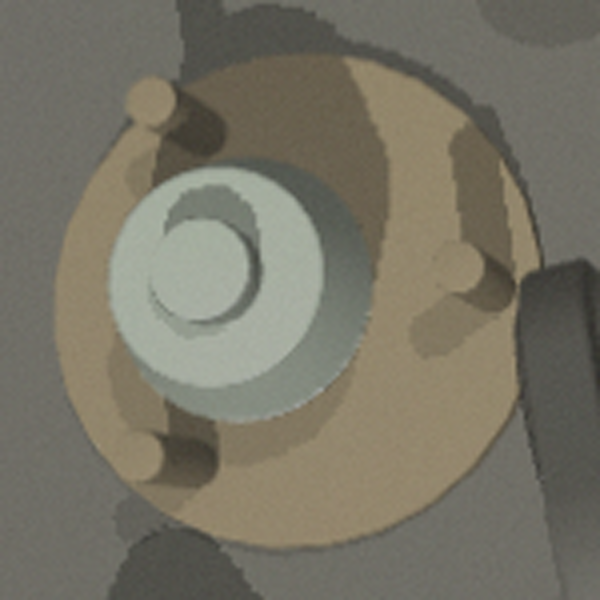

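Run:
```python
from h import *
print(r.hand_in())
```

```text
the job is handed in; nothing more can be done
None
```

The job is done and handed in, with the clock at about 33 s of the 72 s allowed. I picked both balls off the board one at a time and lowered each to a light touch (about 5 N) in the open bowl. I then gripped the twin bowl by its foot and set it mouth-down on the open bowl. It touched at the height I had worked out, with about 8 N of contact, and stayed put when I released it.

**Final checks**
- **Seam:** the scene and top views show it closed and level.
- **Balls:** both were seen resting in the bowl before it was covered.
- **Bowl:** it had not moved by the last rim measurement before covering, within about 0.3 mm. That rim cannot be measured separately now it is covered.
- **Bystanders:** the smaller bowl, loose post, jar and bottle look unmoved in the final top view.

**What disagreed:** the wrist and top views differed by 1–2 mm on where the twin sat relative to the gripper. I went with the wrist view and added a 0.5 mm sideways correction from the scene view. In the top view a thin sliver of the lower rim still shows on the side toward the robot and the board. I put the remaining offset at about 1 mm on a 6 mm wall, and left it rather than risk disturbing the bowls.

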